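# Stack the footed treat tub on the seed tub so that it stops rocking

## Robot

A 6-joint arm with a two-finger parallel gripper is mounted at the origin on the work surface. World frame = base frame: x ahead of the robot, y to its left, z up, the work surface at z = 0. Lengths are in m, angles in rad, forces in N, time in s.
With the tool pointing down it reaches from about 0.375 to 0.9 m from the base axis. Payload 3.1 kg.
Tool frame: the origin (TCP) lies at the very end of the fingers, on their centre line; the grasp point (between the pads) lies 19 mm behind it; z points along the fingers, y is the direction in which the jaws open and shut (so a half turn about z gives the same grasp; the last joint's range is limited). The gripper opens to 85 mm and grips with 20 to 120 N. Pads are 22 mm wide; open, the fingers measure 114 mm over their backs; the gripper's body (76 mm by 85 mm) begins 54 mm behind the grasp point. The pads swing forward as they close: fully open they stand 13 mm farther back than shut.
Start: joints at [-1.48, 0.527, 1.433, -0, 1.181, -0.178], TCP at [0.167, -0.602, 0.231] pointing down, gripper open.
Joint ranges: [-3.08, 3.08], [-0.75, 2.2], [0.22, 2.44], [-1.43, 4.57], [0, 2.65], [-2.85, 2.85]. Speed limits (rad/s): [2.79, 2.79, 3.14, 3.14, 3.14, 3.14].

## Interface

Orientations are given as a unit quaternion [x, y, z, w].
In Python, from station import manip gives the robot as it stands.
- The arm moves only by the tool send_rows, never from a script. Its argument "motion" is a list of rows, each an object with "gripper": the finger opening in mm, from 0 to 85.4; "travel": the shift along the tool's x, y, z in mm, a list of three; "rotation": the turn, a rotation vector about the tool's x, y, z in degrees, a list of three. In form: [{"gripper": gripper, "travel": [x, y, z], "rotation": [ax, ay, az]}, ...]. A call has 1 to 12 rows; each row shifts and turns the commanded pose from where the row before left it, along the tool's axes as they then stand; what a row does not reach is not made up. A row lasts 1/12 s, in which the tool goes at most 41.7 mm and 7.16 degrees, less where a joint would pass 70% of its speed; a pose out of reach is approached as far as the arm can. A call is refused whole if a number of a shift passes 41.7 or a number of a turn 7.16, either way. A call with a gripper value outside its range is refused whole. The fingers move at their own pace and stop on an object; "newtons" is the grip in N (left out, the last holds). Time passes only in rows, so rows that do not move let the fingers close. It gives the time, the measured TCP pose, the force and the opening at its end, in the units of the state.
- manip.sense(): the state, without advancing time (a new reading comes with each control period).
- manip.snapshot(name): name is "side" or "top" or "wrist"; returns the picture (420x560x3 uint8, red, green, blue); there is no depth.
- manip.calibration(name): a dict with "fx", "fy", "cx", "cy" (pixels), "cam_to_world" (4x4, takes a point from camera to world coordinates). Camera axes: x right, y down, z forward; pixel columns grow to the right and rows downward; lengths in m; the calibration is good to about 2 mm. A picture is of the moment at which its call begins: read the wrist's pose just before it. calibration takes no time and is no camera call; for the wrist camera it gives the pose at the moment of the call.
- manip.sign_off(): hands the job in, once; it reports no verdict.
The state is a dict: "t": time; "q": joint angles; "qd": joint speeds; "tau": joint torques, N m; "tcp_pos": TCP position; "tool_rot": TCP orientation; "force": force on the tool from outside, world axes, zero at the start; "ft_torque": the same for the moment, N m; "finger_gap": opening from 0.0 (shut) to 1.0 (fully open).
Only numpy, scipy, OpenCV 4.12 (cv2) and the standard library are available. Lean on these libraries where they do the work, as an engineer would, in place of code of your own. Each camera call takes 0.05 s, during which the arm holds its last target. There are 200 camera calls.

## Task

The budgie's small treat tub has been left standing in the tilted-out litter tray. Lift it out, stand it upright and centred on the lid of the big seed tub, and turn it there, without pressing hard, until all four feet drop down between the lid's raised pads and it stands level and no longer rocks, then let go. Do not drop it, and leave the nest bowl, dustpan, feeding tube and ring perch where they are.

Things in the scene. Friction and masses are not known exactly. Their poses are not given: they have to be found in the camera images.
- tub: treat tub: loose white round tub with a fin on top, about 0.28 kg, 120 mm high. Origin: centre of its underside at the foot tips; z = its axis, up. Four round-ended feet, 12 mm diameter, 12 mm high, on a 38 mm radius at 45, 135, 225, 315 degrees from x. Body 90 mm diameter up to z = 76 mm, lid 94 mm diameter to 86 mm. At the start it stands on the tray's sloping floor, leaning about 0.55 rad with it
- fin (a point): centre of the treat tub's grip fin, 103 mm above its foot tips on its axis; axes as the tub's. The fin is 46 mm long along x, 14 mm thick along y, 34 mm high along z, standing on the tub's lid
- tray: grey plastic litter tray, fixed, tilted out of the cage base: open-topped, 158 mm (x) by 276 mm (y) by 46 mm (z), walls and floor 4 mm. Origin: centre of its floor's underside; its z axis is square to its floor and leans 0.55 rad from vertical away from the cage base, towards its own -x side; y runs along its long side
- cage_base: white plastic lower part of the budgie cage, fixed, 240 mm (x) by 320 mm (y) by 130 mm high, open at its front (its own -x side), where the tray hangs out. Origin: on the table, in the middle of the open front's lower edge; the body reaches from there 240 mm along its +x; z up
- seed_tub: the big seed tub: white, round, grey lid with white pads, 124 mm diameter, upright on the table, full and immovable. Origin: centre of its underside, z up. It and the nest bowl may have swapped places. Its 130 mm screw lid is tight and does not turn in normal handling, but was screwed on at any angle: this body's angle says nothing of the lid's
- seat (a point): centre of the seed tub's lid at its flat floor, 80 mm above the table; z up (its x, y say nothing of the lid's angle). The treat tub's origin lies here when it is seated, standing on the lid's floor with its feet in the four gaps between the pads; any quarter turn fits, within about 4 degrees and centred to about 2 mm
- pads (a point): centre of the ring of raised pads on the lid, at the top of the higher ones, 8 mm over the lid's floor. Four pads form a broken ring from 29 to 47 mm radius: two opposite ones 8 mm high, the other two 5 mm, so a tub with its feet on them rocks. The four gaps between them, 90 degrees apart, are about 17 mm wide at 38 mm radius; their direction is not given
- nest_bowl: pale blue ceramic bowl, 110 mm rim diameter, 50 mm high, loose; origin at the centre of its underside
- dustpan: aluminium dustpan, pan 130 by 150 mm, 35 mm high, with a round handle reaching 160 mm from its origin along -x; loose; origin at the centre of the pan's underside
- feeding_tube: grey plastic feeding tube standing on a 60 mm round foot, 36 mm in diameter, 162 mm high, loose; origin at the centre of its underside
- ring_perch: bamboo ring, 120 mm outer diameter, 12 mm high, lying flat, loose; origin at the centre of its underside
Things that resemble listed ones, but are neither listed nor needed, are in the scene too. Leave any turquoise look-alike of the seed_tub alone.

How it is judged:
On the way:
1. the treat tub has been lifted out of the tray (distance between tub and tray above 0.17 m), for 0.1 s.
At the end, for the whole second after the job is handed in: the treat tub stands on the seed tub's lid, centred within 6 mm, its foot tips no more than 2.5 mm above the lid's floor (all four feet between the pads), upright within 0.03 rad, at rest and released (horizontal distance between tub and seat below 0.006 m and z of tub in the frame of seat between -0.004 and 0.0025 m and angle between tub's own z axis and vertical below 0.03 rad and linear speed of tub below 0.01 m/s and angular speed of tub below 0.1 rad/s); the robot touches nothing.
It fails at once if the treat tub is pressed hard (over 60 N) on the seed tub (contact force between tub and seed_tub above 60 N).
It fails at once if the treat tub is dropped (moves faster than 0.6 m/s out of the fingers) (contact force between the fingers and tub below 0.1 N and linear speed of tub above 0.6 m/s).
It fails at once if the nest bowl, dustpan, feeding tube or ring perch is shifted by more than 30 mm (distance of any of nest_bowl, dustpan, feeding_tube, ring_perch from where it was at the start of the episode above 0.03 m).
It also fails if it takes over 51 s, if anything falls off the work surface, if the arm or the gripper's body presses on something with over 40 N, if the wrist force passes 120 N, or if a joint passes its speed limit or range.

## Working session

There is one attempt and no reset: what is moved stays moved. The work goes in short steps, Python scripts to look and compute and a tool call to move; the robot and the scene stay as the last step left them, time stands still between calls to the robot, and variables do not carry over. Pictures are saved under pics/ and viewed, about 8 in all and at most 12, crops included, and the job is handed in when it is done.

Besides the shell and the picture viewer there is one more tool, called after "Call:" by a JSON object that holds its "op" and its "data", one argument or row to a line. send_rows: Moves the arm, as the interface text tells. Its arguments: {"type":"object","properties":{"motion":{"type":"array","items":{"type":"object","properties":{"gripper":{"type":"number"},"travel":{"type":"array","items":{"type":"number"}},"rotation":{"type":"array","items":{"type":"number"}}}}},"newtons":{"type":"number"}},"required":["motion"]}

```bash
mkdir -p pics; ls
python3 - <<'E'
from station import manip
import cv2,numpy as np
s=manip.sense();print({k:np.round(v,4).tolist() for k,v in s.items()})
for n in("top","side"):
    im=manip.snapshot(n);cv2.imwrite(f"pics/{n}0.png",im[:,:,::-1])
    c=manip.calibration(n);print(n,c["fx"],c["fy"],c["cx"],c["cy"],np.round(c["cam_to_world"],4).tolist())
c=manip.calibration("wrist");print(np.round(c["cam_to_world"],4).tolist(),c["fx"])
E
```

```text
pics
{'t': 0.0, 'q': [-1.4795, 0.5284, 1.4339, 0.0, 1.1814, -0.1785], 'qd': [-0.0001, 0.0007, 0.0009, -0.0006, 0.0015, -0.0019], 'tau': [-0.0009, -44.2349, -17.8024, -0.0003, 0.0084, 0.0], 'tcp_pos': [0.1665, -0.6016, 0.2303], 'tool_rot': [0.9909, 0.1345, 0.0001, -0.0011], 'force': [-0.5608, 0.9076, -0.4829], 'ft_torque': [-0.0137, -0.0319, 0.035], 'finger_gap': 0.9999}
top 505.1341747899773 505.1341747899773 278.1105391024092 220.76796438356058 [[0.0036, -0.9946, 0.1033, 0.3848], [-1.0, -0.0043, -0.0062, -0.0587], [0.0066, -0.1033, -0.9946, 1.5037], [0.0, 0.0, 0.0, 1.0]]
side 451.15621063292014 451.15621063292014 276.0191501439356 211.4718426475946 [[-0.8586, -0.3005, 0.4154, 0.0871], [-0.5124, 0.4759, -0.7148, 0.6967], [0.0171, -0.8266, -0.5626, 0.6886], [0.0, 0.0, 0.0, 1.0]]
[[0.2668, -0.9167, -0.2975, 0.2419], [-0.9637, -0.2548, -0.0793, -0.5808], [-0.0031, 0.3079, -0.9514, 0.3732], [0.0, 0.0, 0.0, 1.0]] 369.2103886391424
```

View pics/top0.png

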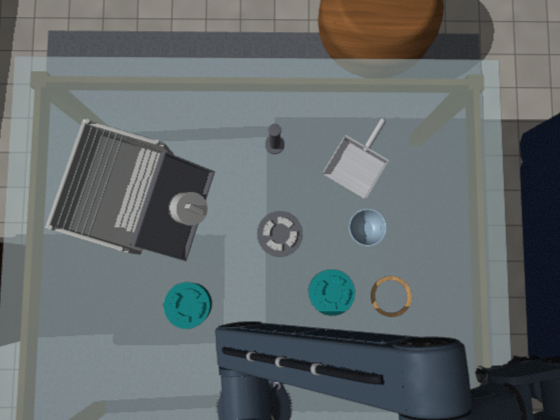

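View pics/side0.png

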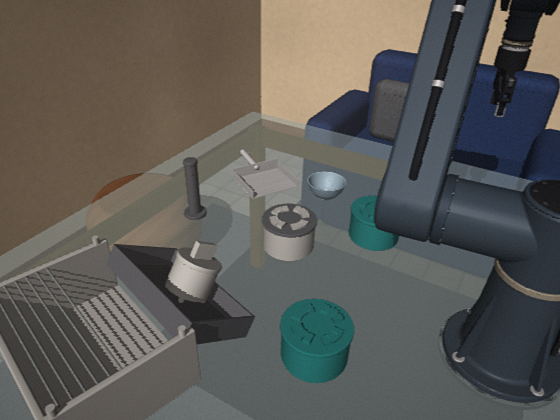

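```bash
cat > h.py <<'E'
import numpy as np,cv2
from scipy.spatial.transform import Rotation as R
from station import manip
def ray(c,u,v):
    T=np.array(c["cam_to_world"]);d=T[:3,:3]@[(u-c["cx"])/c["fx"],(v-c["cy"])/c["fy"],1];return T[:3,3],d/np.linalg.norm(d)
def plane(c,u,v,z):
    o,d=ray(c,u,v);return o+d*(z-o[2])/d[2]
def proj(c,p):
    q=np.linalg.inv(c["cam_to_world"])@np.append(p,1);return np.array([c["cx"]+c["fx"]*q[0]/q[2],c["cy"]+c["fy"]*q[1]/q[2]])
def tri(a,b):
    A=np.zeros((3,3));B=np.zeros(3)
    for o,d in(a,b):
        P=np.eye(3)-np.outer(d,d);A+=P;B+=P@o
    return np.linalg.solve(A,B)
E
python3 - <<'E'
from h import *
t=manip.calibration("top");s=manip.calibration("side")
for n,u,v,z in[("lid",279,233,.085),("bowl",368,227,.05),("tube",275,130,.162),("turqA",187,304,.08),("turqB",331,292,.08),("tub",188,207,.15)]:
    print(n,plane(t,u,v,z).round(3))
a=cv2.imread("pics/top0.png")[150:270,80:310];b=cv2.imread("pics/side0.png")[190:350,100:330]
cv2.imwrite("pics/crop0.png",np.vstack([cv2.resize(a,(575,300),interpolation=2),cv2.resize(b,(431,300),interpolation=2) if 0 else cv2.copyMakeBorder(cv2.resize(b,(431,300),interpolation=2),0,0,0,144,0)]))
E
```

```text
lid [ 0.498 -0.07   0.085]
bowl [ 0.519 -0.328  0.05 ]
tube [ 0.773 -0.058  0.162]
turqA [0.299 0.185 0.08 ]
turqB [ 0.333 -0.216  0.08 ]
tub [0.562 0.176 0.15 ]
```

View pics/crop0.png

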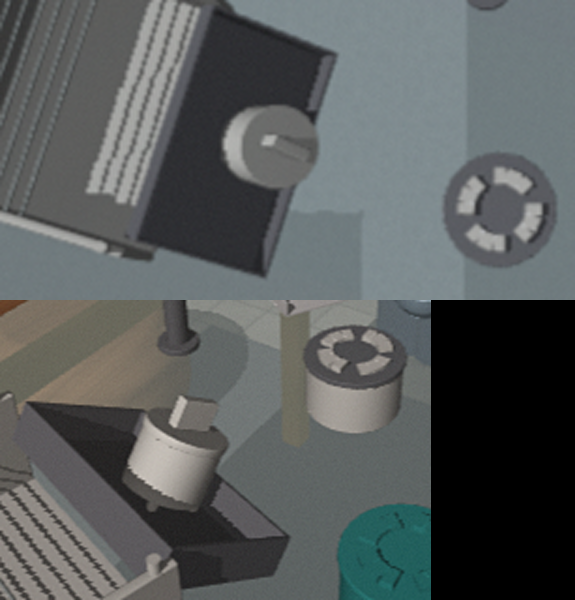

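Call:
{"op": "send_rows", "data": {
  "motion": [
    {"gripper": 85,"travel": [28.8,-26.5,-5],"rotation": [0,0,0]},
    {"gripper": 85,"travel": [28.8,-26.5,-5],"rotation": [0,0,0]},
    {"gripper": 85,"travel": [28.8,-26.5,-5],"rotation": [0,0,0]},
    {"gripper": 85,"travel": [28.8,-26.5,-5],"rotation": [0,0,0]},
    {"gripper": 85,"travel": [28.8,-26.5,-5],"rotation": [0,0,0]},
    {"gripper": 85,"travel": [28.8,-26.5,-5],"rotation": [0,0,0]},
    {"gripper": 85,"travel": [28.8,-26.5,-5],"rotation": [0,0,0]},
    {"gripper": 85,"travel": [28.8,-26.5,-5],"rotation": [0,0,0]},
    {"gripper": 85,"travel": [28.8,-26.5,-5],"rotation": [0,0,0]},
    {"gripper": 85,"travel": [28.8,-26.5,-5],"rotation": [0,0,0]},
    {"gripper": 85,"travel": [28.8,-26.5,-5],"rotation": [0,0,0]},
    {"gripper": 85,"travel": [28.8,-26.5,-5],"rotation": [0,0,0]}
  ]
}}

```text
t: 1.1
tcp_pos: [0.4153, -0.2018, 0.2914]
tool_rot: [0.991, 0.134, -0.0, -0.0]
force: [0.7, 0.2, -0.5]
finger_gap: 0.994
```

Call:
{"op": "send_rows", "data": {
  "motion": [
    {"gripper": 85,"travel": [28.8,-26.5,0],"rotation": [0,0,0]},
    {"gripper": 85,"travel": [28.8,-26.5,0],"rotation": [0,0,0]},
    {"gripper": 85,"travel": [28.8,-26.5,0],"rotation": [0,0,0]},
    {"gripper": 85,"travel": [28.8,-26.5,0],"rotation": [0,0,0]},
    {"gripper": 85,"travel": [0,0,0],"rotation": [0,0,-7]},
    {"gripper": 85,"travel": [0,0,0],"rotation": [0,0,-7]},
    {"gripper": 85,"travel": [0,0,0],"rotation": [0,0,-7]},
    {"gripper": 85,"travel": [0,0,0],"rotation": [0,0,-7]},
    {"gripper": 85,"travel": [0,0,0],"rotation": [0,0,-7]},
    {"gripper": 85,"travel": [0,0,0],"rotation": [0,0,-7]},
    {"gripper": 85,"travel": [0,0,0],"rotation": [0,0,-7]},
    {"gripper": 85,"travel": [0,0,0],"rotation": [0,0,-7]}
  ]
}}

```text
t: 2.1
tcp_pos: [0.4974, -0.0707, 0.2909]
tool_rot: [0.81, 0.586, -0.0, -0.0]
force: [-0.2, -0.2, 0.2]
finger_gap: 0.999
```

Call:
{"op": "send_rows", "data": {
  "motion": [
    {"gripper": 85,"travel": [0,0,0],"rotation": [0,0,0]},
    {"gripper": 85,"travel": [0,0,0],"rotation": [0,0,0]}
  ]
}}

```text
t: 2.27
tcp_pos: [0.4974, -0.0708, 0.291]
tool_rot: [0.813, 0.583, -0.0, -0.0]
force: [0.1, 0.1, 0.1]
finger_gap: 0.991
```

Run:
```python
from h import *
s=manip.sense();c=manip.calibration("wrist");im=manip.snapshot("wrist")
np.save("lid_c.npy",c,allow_pickle=True)
print(s["t"],s["tcp_pos"].__repr__(),s["tool_rot"],s["q"])
cv2.imwrite("pics/w1.png",im[:,:,::-1])
print(proj(c,[.498,-.07,.085]))
```

```text
2.2667 array([ 0.49744774, -0.07075115,  0.29100479]) [ 8.12680949e-01  5.82708760e-01 -2.17145851e-04 -3.59058009e-04] [-3.64054781e-01  2.89557090e-01  1.65740887e+00  3.67629084e-05
  1.19546522e+00 -3.73877501e-02]
[278.68554886 177.05569205]
```

View pics/w1.png

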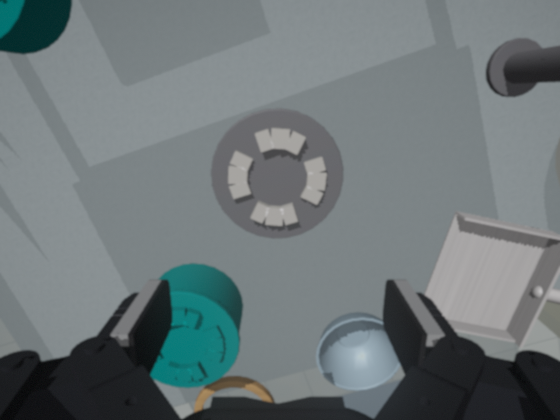

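Run:
```python
from h import *
c=np.load("lid_c.npy",allow_pickle=True).item();im=cv2.imread("pics/w1.png")
g=cv2.cvtColor(im,6)
m=np.zeros_like(g);cv2.circle(m,(277,174),58,255,-1)
pad=((g>135)&(m>0)).astype(np.uint8)
n,l,st,ce=cv2.connectedComponentsWithStats(pad);print([(st[i,4],ce[i].round(1).tolist()) for i in range(1,n) if st[i,4]>20])
v,u=np.nonzero(pad)
P=np.array([plane(c,a,b,.0865)[:2] for a,b in zip(u,v)])
(cc,rr),_r=cv2.minEnclosingCircle(P.astype(np.float32))[:2],0
print("enclosing",cc,rr)
# lid edge: dark disc
print("bg/lid grey",g[174,277],g[174,225],g[174,200],g[174,360])
d=((g<115)&(cv2.circle(np.zeros_like(g),(277,174),80,255,-1)>0)).astype(np.uint8)
cn=max(cv2.findContours(d,0,1)[0],key=cv2.contourArea);cn=cv2.convexHull(cn)[:,0]
Q=np.array([plane(c,a,b,.08)[:2] for a,b in cn]);A=np.c_[2*Q,np.ones(len(Q))];x=np.linalg.lstsq(A,(Q**2).sum(1),rcond=None)[0]
ctr=x[:2];r=np.sqrt(x[2]+ctr@ctr);print("lid fit",ctr,r, np.std(np.linalg.norm(Q-ctr,axis=1)))
for o in(ctr,np.array(cc)):
    D=P-o;t=np.arctan2(D[:,1],D[:,0]);rad=np.hypot(*D.T);k=(rad>.030)&(rad<.046)
    z=np.exp(4j*t[k]).mean();print("pad dir mod90",np.degrees(np.angle(z))/4,abs(z))
    h=np.histogram(np.degrees(t[k]),bins=np.arange(-180,181,5))[0];print(h.tolist())
```

```text
[(np.int32(914), [279.2, 139.7]), (np.int32(815), [238.6, 174.4]), (np.int32(801), [314.2, 179.7]), (np.int32(782), [274.1, 213.9])]
enclosing (0.4961778521537781, -0.07043769955635071) 0.0479263998568058
bg/lid grey 105 103 130 130
lid fit [ 0.49613275 -0.07030729] 0.06413885034084274 0.00035376617239823104
pad dir mod90 -22.741854141649274 0.33666237422917467
[56, 35, 0, 0, 0, 0, 7, 48, 50, 54, 49, 49, 52, 53, 48, 48, 50, 50, 52, 35, 2, 0, 0, 0, 2, 45, 55, 54, 50, 51, 55, 51, 59, 52, 55, 56, 61, 57, 13, 0, 0, 0, 5, 50, 62, 62, 59, 59, 62, 66, 58, 60, 60, 61, 63, 55, 8, 0, 0, 0, 9, 57, 57, 60, 56, 59, 55, 56, 53, 51, 55, 53]
pad dir mod90 -22.723793861371554 0.33792201202733624
[55, 33, 0, 0, 0, 0, 9, 49, 54, 50, 49, 47, 54, 54, 45, 46, 50, 52, 52, 35, 1, 0, 0, 0, 2, 42, 56, 52, 50, 49, 57, 51, 57, 51, 55, 57, 59, 56, 15, 0, 0, 0, 3, 49, 65, 60, 57, 59, 62, 66, 64, 60, 61, 60, 62, 56, 8, 0, 0, 0, 9, 57, 59, 59, 58, 57, 57, 55, 54, 52, 54, 56]
```

Run:
```python
from h import *
t=manip.calibration("top");s=manip.calibration("side")
f=tri(ray(t,194.8,208.8),ray(s,206.7,242.8));print(f,proj(t,f),proj(s,f))
# tray long edge
e=[plane(t,80+a/2.5,150+b/2.5,.05)[:2] for a,b in((337,53),(267,275))];print(e)
d=e[1]-e[0] if 0 else e[0]-e[1];print(np.degrees(np.arctan2(d[1],d[0])))
y=np.array([*(d/np.linalg.norm(d)),0]);dn=np.array([y[1],-y[0],0]);dn*=-np.sign(dn[1])
zt=np.sin(.55)*dn+np.cos(.55)*np.array([0,0,1]);X=np.cross(y,-zt);Rt=np.c_[X,y,-zt]
print("dn",dn,"zt",zt,"det",np.linalg.det(Rt))
st=manip.sense();R0=R.from_quat(st["tool_rot"])
rel=R0.inv()*R.from_matrix(Rt);print("rotvec tool deg",np.degrees(rel.as_rotvec()))
tgt=f+.12*zt;print("tgt",tgt,"tool shift mm",R0.inv().apply(tgt-st["tcp_pos"])*1e3)
```

```text
[0.55785492 0.15954598 0.1335138 ] [195.0877497  209.25156822] [205.96492046 242.69334394]
[array([0.68065006, 0.1176415 ]), array([0.42168758, 0.19356772])]
-16.340815172591572
dn [-0.28135036 -0.95960511  0.        ] zt [-0.14705824 -0.50157334  0.85252452] det 0.9999999999999999
rotvec tool deg [ 0.61354089 31.50531032 -2.31766867]
tgt [0.54020793 0.09935718 0.23581674] tool shift mm [174.84567558 -14.09502068  55.26532383]
```

Call:
{"op": "send_rows", "data": {
  "motion": [
    {"gripper": 85,"travel": [35,-2.8,11],"rotation": [0,0,0]},
    {"gripper": 85,"travel": [35,-2.8,11],"rotation": [0,0,0]},
    {"gripper": 85,"travel": [35,-2.8,11],"rotation": [0,0,0]},
    {"gripper": 85,"travel": [35,-2.8,11],"rotation": [0,0,0]},
    {"gripper": 85,"travel": [35,-2.8,11],"rotation": [0,0,0]},
    {"gripper": 85,"travel": [0,0,0],"rotation": [0,6.3,-0.5]},
    {"gripper": 85,"travel": [0,0,0],"rotation": [0,6.3,-0.5]},
    {"gripper": 85,"travel": [0,0,0],"rotation": [0,6.3,-0.5]},
    {"gripper": 85,"travel": [0,0,0],"rotation": [0,6.3,-0.5]},
    {"gripper": 85,"travel": [0,0,0],"rotation": [0,6.3,-0.5]},
    {"gripper": 85,"travel": [0,0,0],"rotation": [0,0,0]},
    {"gripper": 85,"travel": [0,0,0],"rotation": [0,0,0]}
  ]
}}

```text
t: 3.32
tcp_pos: [0.5399, 0.0982, 0.2356]
tool_rot: [0.77, 0.577, 0.219, -0.159]
force: [0.2, 0.7, -0.1]
finger_gap: 0.996
```

Run:
```python
from h import *
s=manip.sense();c=manip.calibration("wrist");im=manip.snapshot("wrist")
np.save("fin_c.npy",c,allow_pickle=True)
print(s["t"],s["tcp_pos"],s["tool_rot"],s["q"]);print(R.from_quat(s["tool_rot"]).as_matrix())
cv2.imwrite("pics/w2.png",im[:,:,::-1])
```

```text
3.3167 [0.53986755 0.0982288  0.23560824] [ 0.77031323  0.5774343   0.21905443 -0.15875237] [-0.32506081  0.41293433  1.79161807  0.64270476  1.05278213 -0.40003014]
[[ 0.23716958  0.95916138  0.15414292]
 [ 0.82005974 -0.28273463  0.49755719]
 [ 0.52081918  0.00840097 -0.85362568]]
```

View pics/w2.png

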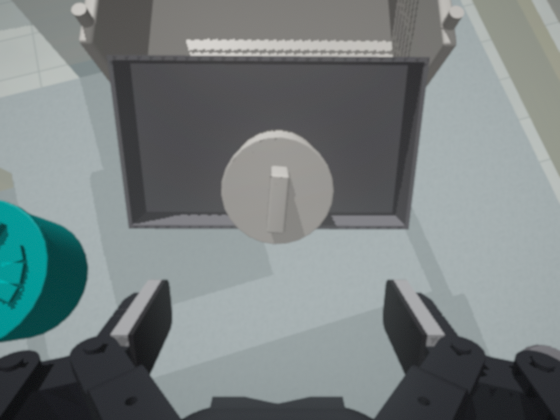

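```bash
cat > fin.py <<'E'
from h import *
c=np.load("fin_c.npy",allow_pickle=True).item();im=cv2.imread("pics/w2.png");g=cv2.cvtColor(im,6).astype(float);g=cv2.GaussianBlur(g,(0,0),1)
Rt=np.array([[ 0.23716958,0.95916138,0.15414292],[0.82005974,-0.28273463,0.49755719],[0.52081918,0.00840097,-0.85362568]])
tcp=np.array([0.53986755,0.0982288,0.23560824]);zt=-Rt[:,2]
E=[]
for a in np.radians(np.arange(-10,191,4)):
    r=np.arange(48,66,.25);u=277+r*np.cos(a);v=187+r*np.sin(a)
    p=cv2.remap(g.astype(np.float32),u.astype(np.float32)[None],v.astype(np.float32)[None],1)[0]
    d=np.gradient(p);i=np.argmin(d)
    if d[i]<-2:E.append((u[i],v[i]))
E=np.array(E);print(len(E),"edges")
def onp(uv,h):  # plane at distance h (m) ahead of tcp along tool z; returns tool xy in m
    out=[]
    for u,v in uv:
        o,d=ray(c,u,v);o=Rt.T@(o-tcp);d=Rt.T@d;out.append((o+d*(h-o[2])/d[2])[:2])
    return np.array(out)
def fit(Q):
    x=np.linalg.lstsq(np.c_[2*Q,np.ones(len(Q))],(Q**2).sum(1),rcond=None)[0];r=np.sqrt(x[2]+x[:2]@x[:2]);return x[:2],r,np.std(np.linalg.norm(Q-x[:2],axis=1))
from scipy.optimize import brentq
h=brentq(lambda h:fit(onp(E,h))[1]-.047,.05,.3);print("lid depth mm",h*1e3,"ctr,r,sd",fit(onp(E,h)))
m=((g>0)).astype(np.uint8)
print(g[200:204,260:295:2].round(0)[0],g[225,255:295:2].round(0),g[164:240:3,277].round(0))
np.save("E.npy",E)
cv2.imwrite("pics/w2c.png",cv2.resize(im[120:250,210:345],None,fx=4,fy=4,interpolation=2))
for hh in(.148,h-.034):
  Q=onp([(271,178),(288,178),(284,233),(266,231)],hh)*1e3;print(hh,Q.round(1).tolist(),Q.mean(0))
E
python3 fin.py
```

```text
26 edges
lid depth mm 157.3892159965526 ctr,r,sd (array([-0.00025581, -0.00128004]), np.float64(0.047), np.float64(0.00027924439255530667))
[151. 151. 151. 151. 151. 155. 154. 153. 153. 152. 152. 150. 146. 133.
 129. 132. 133. 141.] [151. 151. 151. 151. 151. 151. 152. 154. 152. 151. 150. 150. 149. 146.
 136. 129. 132. 133. 133. 133.] [158. 190. 198. 200. 186. 156. 154. 154. 154. 154. 154. 153. 152. 152.
 152. 152. 151. 151. 150. 150. 150. 149. 147. 133. 133. 134.]
0.148 [[13.2, -6.0], [13.2, 7.7], [-34.2, 4.7], [-32.4, -10.4]] [-10.0626654   -0.98325923]
0.12338921599655259 [[18.7, -5.5], [18.7, 7.0], [-24.6, 4.3], [-23.0, -9.6]] [-2.5417391 -0.9486203]
```

View pics/w2c.png

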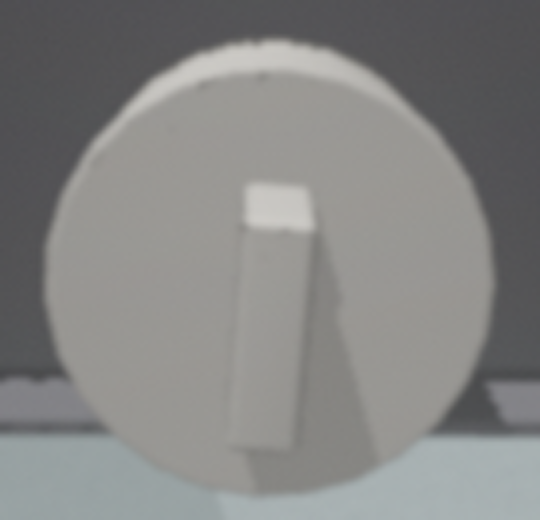

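Call:
{"op": "send_rows", "data": {
  "motion": [
    {"gripper": 40,"travel": [0,0,0],"rotation": [0,0,4.3]},
    {"gripper": 40,"travel": [-1,-1,30],"rotation": [0,0,0]},
    {"gripper": 40,"travel": [0,0,30],"rotation": [0,0,0]},
    {"gripper": 40,"travel": [0,0,30],"rotation": [0,0,0]},
    {"gripper": 40,"travel": [0,0,20],"rotation": [0,0,0]},
    {"gripper": 40,"travel": [0,0,15],"rotation": [0,0,0]},
    {"gripper": 40,"travel": [0,0,10],"rotation": [0,0,0]},
    {"gripper": 40,"travel": [0,0,8],"rotation": [0,0,0]},
    {"gripper": 40,"travel": [0,0,5],"rotation": [0,0,0]},
    {"gripper": 40,"travel": [0,0,0],"rotation": [0,0,0]},
    {"gripper": 40,"travel": [0,0,0],"rotation": [0,0,0]}
  ],
  "newtons": 45
}}

```text
t: 4.28
tcp_pos: [0.5622, 0.1729, 0.1101]
tool_rot: [0.79, 0.55, 0.214, -0.166]
force: [0.2, -0.1, 0.5]
finger_gap: 0.466
```

Run:
```python
from h import *
s=manip.sense();im=manip.snapshot("wrist");im2=manip.snapshot("side")
print(s["t"],s["tcp_pos"],s["tool_rot"],s["finger_gap"],s["force"])
cv2.imwrite("pics/w3.png",np.hstack([cv2.resize(im[150:400,100:460],(460,320)),cv2.resize(im2[190:350,90:260],(340,320),interpolation=2)])[:,:,::-1])
```

```text
4.2833 [0.56217311 0.17292665 0.11011036] [ 0.78961717  0.55030694  0.21449373 -0.16631126] 0.46640559154423966 [ 0.17459502 -0.13268349  0.47200672]
```

View pics/w3.png

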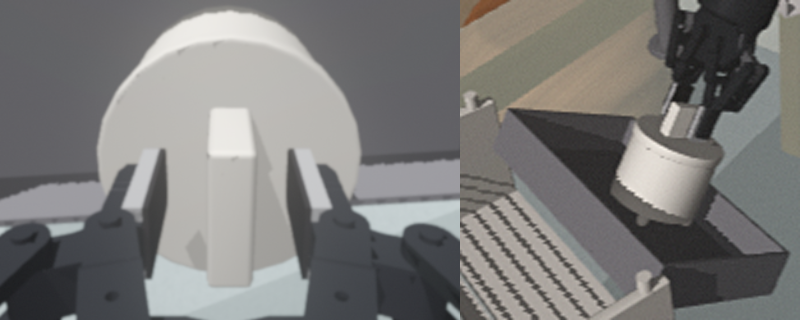

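Call:
{"op": "send_rows", "data": {
  "motion": [
    {"gripper": 30,"travel": [0,1.2,0],"rotation": [0,0,0]},
    {"gripper": 0,"travel": [0,0,0],"rotation": [0,0,0]},
    {"gripper": 0,"travel": [0,0,0],"rotation": [0,0,0]},
    {"gripper": 0,"travel": [0,0,0],"rotation": [0,0,0]},
    {"gripper": 0,"travel": [0,0,0],"rotation": [0,0,0]},
    {"gripper": 0,"travel": [0,0,0],"rotation": [0,0,0]},
    {"gripper": 0,"travel": [0,0,0],"rotation": [0,0,0]},
    {"gripper": 0,"travel": [0,0,0],"rotation": [0,0,0]},
    {"gripper": 0,"travel": [0,0,0],"rotation": [0,0,0]},
    {"gripper": 0,"travel": [0,0,0],"rotation": [0,0,0]}
  ],
  "newtons": 45
}}

```text
t: 5.22
tcp_pos: [0.5634, 0.1722, 0.1101]
tool_rot: [0.79, 0.55, 0.215, -0.166]
force: [-0.8, -1.6, 5.0]
finger_gap: 0.155
```

Call:
{"op": "send_rows", "data": {
  "motion": [
    {"gripper": 0,"travel": [0,0,-4],"rotation": [0,0,0]},
    {"gripper": 0,"travel": [0,0,-8],"rotation": [0,0,0]},
    {"gripper": 0,"travel": [0,0,-14],"rotation": [0,0,0]},
    {"gripper": 0,"travel": [0,0,-20],"rotation": [0,0,0]},
    {"gripper": 0,"travel": [0,0,-20],"rotation": [0,0,0]},
    {"gripper": 0,"travel": [0,0,-20],"rotation": [0,0,0]},
    {"gripper": 0,"travel": [0,0,-20],"rotation": [0,0,0]},
    {"gripper": 0,"travel": [0,0,-20],"rotation": [0,0,0]},
    {"gripper": 0,"travel": [0,0,-15],"rotation": [0,0,0]},
    {"gripper": 0,"travel": [0,0,-8],"rotation": [0,0,0]},
    {"gripper": 0,"travel": [0,0,0],"rotation": [0,0,0]}
  ]
}}

```text
t: 6.13
tcp_pos: [0.5403, 0.0966, 0.2383]
tool_rot: [0.79, 0.55, 0.215, -0.165]
force: [-0.2, -0.0, -1.5]
finger_gap: 0.157
```

Run:
```python
from h import *
s=manip.sense();Rt=R.from_quat(s["tool_rot"]);M=Rt.as_matrix();print(s["t"],s["tcp_pos"],s["force"],s["ft_torque"],s["finger_gap"],s["q"]);print(M.round(3))
print(proj(manip.calibration("wrist"),s["tcp_pos"]))
yaw=np.degrees(np.arctan2(M[1,0],M[0,0]));print("yaw x",yaw)
for k in(67.3,-22.7):
    a=np.radians(k);X=np.array([np.cos(a),np.sin(a),0]);Z=np.array([0,0,-1.]);G=np.c_[X,np.cross(Z,X),Z]
    print(k,np.degrees((Rt.inv()*R.from_matrix(G)).as_rotvec()))
```

```text
6.1333 [0.54029424 0.09659634 0.23831274] [-0.23993155 -0.02459919 -1.53986796] [-0.50277836  0.20447703 -0.01354802] 0.157098446404688 [-0.32841911  0.40810054  1.79060458  0.64259085  1.05536816 -0.3308989 ]
[[ 0.302  0.94   0.158]
 [ 0.798 -0.341  0.497]
 [ 0.521 -0.024 -0.853]]
[279.06665675 283.1784239 ]
yaw x 69.24472726965641
67.3 [ -2.09268291 -31.36656617   2.33415157]
-22.7 [-26.36579281 -23.06773648  89.84782705]
```

Call:
{"op": "send_rows", "data": {
  "motion": [
    {"gripper": 0,"travel": [0,0,-15],"rotation": [0,0,0]},
    {"gripper": 0,"travel": [0,0,-15],"rotation": [-0.3,-3.2,0.2]},
    {"gripper": 0,"travel": [0,0,0],"rotation": [-0.3,-4.7,0.35]},
    {"gripper": 0,"travel": [0,0,0],"rotation": [-0.3,-4.7,0.35]},
    {"gripper": 0,"travel": [0,0,0],"rotation": [-0.3,-4.7,0.35]},
    {"gripper": 0,"travel": [0,0,0],"rotation": [-0.3,-4.7,0.35]},
    {"gripper": 0,"travel": [0,0,0],"rotation": [-0.3,-4.7,0.35]},
    {"gripper": 0,"travel": [0,0,0],"rotation": [-0.3,-4.7,0.35]},
    {"gripper": 0,"travel": [0,0,0],"rotation": [0,0,0]},
    {"gripper": 0,"travel": [0,0,0],"rotation": [0,0,0]}
  ]
}}

```text
t: 6.97
tcp_pos: [0.5344, 0.0846, 0.2611]
tool_rot: [0.831, 0.556, -0.001, -0.003]
force: [-0.5, -0.2, -3.4]
finger_gap: 0.153
```

```bash
cat > st.py <<'E'
from h import *
s=manip.sense();Rt=R.from_quat(s["tool_rot"]);print(s["t"],s["tcp_pos"].round(4),s["force"].round(1),s["ft_torque"].round(2),round(s["finger_gap"],3))
a=np.radians(67.3);X=np.array([np.cos(a),np.sin(a),0]);Z=np.array([0,0,-1.]);G=np.c_[X,np.cross(Z,X),Z]
print("rot",np.degrees((Rt.inv()*R.from_matrix(G)).as_rotvec()).round(2))
print("shift to lid ctr, foot 80",(Rt.inv().apply(np.array([.496,-.0703,.17])-s["tcp_pos"])*1e3).round(1))
E
python3 st.py
python3 - <<'E'
from h import *
s=manip.sense();im=manip.snapshot("wrist");im2=manip.snapshot("side");np.save("im4.npy",im);np.save("im4s.npy",im2)
cv2.imwrite("pics/w4.png",np.hstack([cv2.resize(im[200:420,60:500],(440,220)),cv2.resize(im2[80:300,90:330],(352,220)) ])[:,:,::-1])
E
```

```text
6.9667 [0.5344 0.0846 0.2611] [-0.5 -0.2 -3.4] [-0.07  0.01  0.02] 0.153
rot [-0.35 -0.08  0.26]
shift to lid ctr, foot 80 [-158.    24.2   90.8]
```

View pics/w4.png

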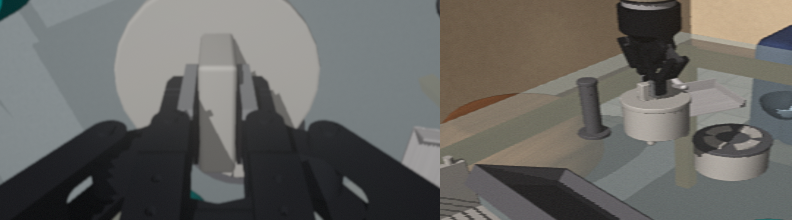

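```bash
cat > ctr.py <<'E'
from h import *
s=manip.sense();c=manip.calibration("wrist");im=manip.snapshot("wrist")
g=cv2.GaussianBlur(cv2.cvtColor(im,7),(0,0),1).astype(np.float32)
M=R.from_quat(s["tool_rot"]).as_matrix();tcp=s["tcp_pos"]
def top(u,v,h):
    o,d=ray(c,u,v);o=M.T@(o-tcp);d=M.T@d;return (o+d*(h-o[2])/d[2])[:2]
h=.004;c0=proj(c,tcp+M@[0,0,h]);print("nominal px",c0)
E=[]
for a in np.radians(np.r_[-55:36:3,145:236:3]):
    ring=lambda r:proj(c,tcp+M@[-r*np.sin(a),r*np.cos(a),h])  # image down = -x
    rs=np.arange(.040,.054,.0002);uv=np.array([ring(r) for r in rs],np.float32)
    p=cv2.remap(g,uv[None,:,0],uv[None,:,1],1)[0];d=np.gradient(p);i=np.argmin(d)
    if d[i]<-.8:E.append([np.degrees(a),*top(*uv[i],h),d[i]])
E=np.array(E);Q=E[:,1:3]
from scipy.optimize import least_squares
f=least_squares(lambda x:np.linalg.norm(Q-x[:2],axis=1)-x[2],[0,0,.047],loss="soft_l1",f_scale=.0004)
print("centre(tool mm), r",f.x*1e3,len(E));print(np.c_[E[:,0],(np.linalg.norm(Q-f.x[:2],axis=1)-f.x[2])*1e3].round(1).tolist())
f=least_squares(lambda x:np.linalg.norm(Q-x[:2],axis=1)-.047,[0,0],loss="soft_l1",f_scale=.0004);print("fixed r",f.x*1e3)
E
python3 ctr.py
```

```text
nominal px [278.85201565 278.47564865]
centre(tool mm), r [ 0.30672696 -1.19700554 45.30239044] 62
[[-55.0, 0.1], [-52.0, 0.2], [-49.0, 0.1], [-46.0, 0.1], [-43.0, -0.2], [-40.0, 0.0], [-37.0, 0.1], [-34.0, 0.1], [-31.0, -0.0], [-28.0, -0.2], [-25.0, -0.1], [-22.0, 0.1], [-19.0, -0.1], [-16.0, -0.2], [-13.0, -0.2], [-10.0, 0.0], [-7.0, 0.1], [-4.0, -0.1], [-1.0, -0.1], [2.0, -0.3], [5.0, 0.1], [8.0, 0.1], [11.0, -0.3], [14.0, -0.5], [17.0, -0.1], [20.0, -0.1], [23.0, -0.3], [26.0, 5.7], [29.0, 4.1], [32.0, 0.1], [35.0, 0.3], [145.0, -0.5], [148.0, 4.5], [151.0, 3.4], [154.0, 4.4], [157.0, 7.5], [160.0, 0.1], [163.0, -0.2], [166.0, -0.4], [169.0, -0.4], [172.0, -0.0], [175.0, -0.1], [178.0, -0.5], [181.0, -0.3], [184.0, 0.1], [187.0, -0.1], [190.0, -0.3], [193.0, -0.3], [196.0, -0.3], [199.0, 0.1], [202.0, -0.1], [205.0, -0.1], [208.0, -0.1], [211.0, 0.1], [214.0, 0.1], [217.0, 0.2], [220.0, -0.0], [223.0, 0.0], [226.0, 0.3], [229.0, 0.5], [232.0, 0.1], [235.0, 0.2]]
fixed r [-2.24007098 -1.45771907]
```

Call:
{"op": "send_rows", "data": {
  "motion": [
    {"gripper": 0,"travel": [-15,2.4,0],"rotation": [-0.35,0,0.26]},
    {"gripper": 0,"travel": [-25,4,0],"rotation": [0,0,0]},
    {"gripper": 0,"travel": [-30,5,0],"rotation": [0,0,0]},
    {"gripper": 0,"travel": [-30,5,0],"rotation": [0,0,0]},
    {"gripper": 0,"travel": [-30,5,0],"rotation": [0,0,0]},
    {"gripper": 0,"travel": [-18,3,0],"rotation": [0,0,0]},
    {"gripper": 0,"travel": [-10,1,8],"rotation": [0,0,0]},
    {"gripper": 0,"travel": [0,0,15],"rotation": [0,0,0]},
    {"gripper": 0,"travel": [0,0,15],"rotation": [0,0,0]},
    {"gripper": 0,"travel": [0,0,10],"rotation": [0,0,0]},
    {"gripper": 0,"travel": [0,0,0],"rotation": [0,0,0]},
    {"gripper": 0,"travel": [0,0,0],"rotation": [0,0,0]}
  ]
}}

```text
t: 8.12
tcp_pos: [0.4966, -0.0722, 0.2134]
tool_rot: [0.833, 0.553, 0.0, -0.0]
force: [0.8, -0.1, -1.0]
finger_gap: 0.154
```

```bash
python3 st.py
python3 - <<'E'
from h import *
im2=manip.snapshot("side");np.save("im5s.npy",im2);im1=manip.snapshot("top");np.save("im5t.npy",im1)
a=cv2.resize(im2[130:270,230:350],(480,560),interpolation=2);b=cv2.resize(im1[190:270,240:320],(320,320),interpolation=2)
cv2.imwrite("pics/w5.png",np.hstack([a,cv2.copyMakeBorder(b,0,240,0,0,0)])[:,:,::-1])
c=manip.calibration("side")
t=manip.sense()["tcp_pos"];print(t)
for z in(0,.08):print("lid ctr px",proj(c,[.497,-.0705,z]))
E
```

```text
8.1167 [ 0.4966 -0.0722  0.2134] [ 0.8 -0.1 -1. ] [ 0.02 -0.03  0.06] 0.154
rot [ 0.02 -0.05 -0.21]
shift to lid ctr, foot 80 [ 1.4 -1.3 43.4]
[ 0.49776046 -0.07244694  0.21459789]
lid ctr px [287.99313298 244.46065706]
lid ctr px [289.08321239 217.74385563]
```

View pics/w5.png

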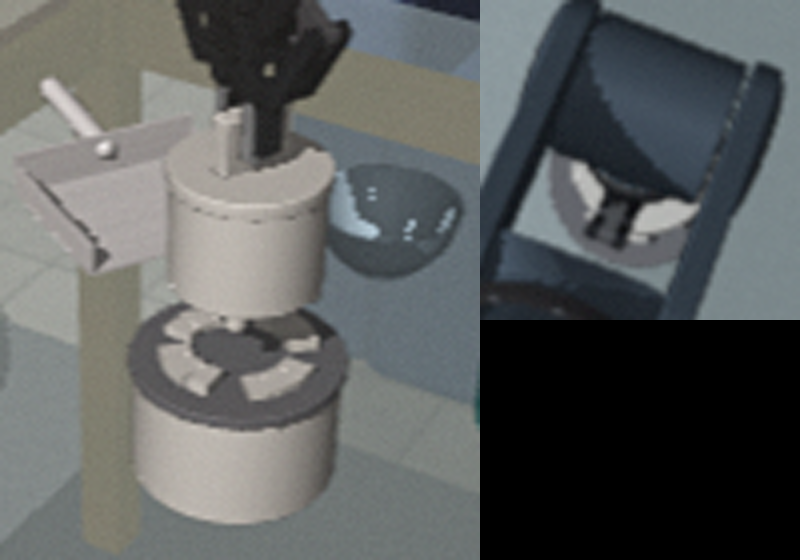

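```bash
cat > side.py <<'E'
from h import *
import sys
im=np.load(sys.argv[1]);zt=float(sys.argv[2]);c=manip.calibration("side")
sat=cv2.GaussianBlur(im,(0,0),.7).astype(float)
def edges(v,ul,ur):
    r=[]
    for lo,hi in(ul,ur):
        u=np.arange(lo,hi+.01,.1,dtype=np.float32);p=np.stack([cv2.remap(sat[...,k].astype(np.float32),u[None],np.full_like(u,v)[None],1)[0] for k in range(3)],1)
        d=np.abs(np.gradient(p,axis=0)).sum(1);r.append(u[np.argmax(d)])
    return r
# name, rows, left window, right window, z of that silhouette
T=np.array(c["cam_to_world"])
def rep(name,rows,L,Rr,ctr):
    out=[]
    for v in rows:
        a,b=edges(v,L,Rr);m=[]
        # bisector of the two tangent rays, taken horizontally
        h=[]
        for u in(a,b):
            o,d=ray(c,u,v);h.append(d[:2]/np.linalg.norm(d[:2]))
        w=(h[0]+h[1]);w/=np.linalg.norm(w);n=np.array([-w[1],w[0]])
        out.append(((o[:2]-ctr)@n*-1e3*-1,a,b))
    out=np.array(out);print(name,"axis offset from ctr along n (mm)",np.median(out[:,0]).round(2),out[:,0].round(1).tolist(),"n",n.round(3),"edges",out[:,1:].mean(0).round(1))
ctr=np.array([.497,-.0705])
if len(sys.argv)<4: rep("seed body",range(238,248),(258,270),(308,320),ctr)
rep("tub body",eval(sys.argv[3]) if len(sys.argv)>3 else range(188,200),(266,278),(306,317),ctr)
E
python3 side.py im5s.npy .2
```

```text
seed body axis offset from ctr along n (mm) -0.11 [0.3, 0.2, 0.1, 0.0, -0.1, -0.2, -0.3, -0.4, -0.5, -0.6] n [0.882 0.471] edges [263.2 313.2]
tub body axis offset from ctr along n (mm) -3.83 [-7.5, 1.3, 3.5, 2.3, -2.3, -3.5, -7.0, -3.7, -5.0, -3.9, -4.0, -4.1] n [0.884 0.467] edges [271.9 310.9]
```

```bash
cat > ctr2.py <<'E'
from h import *
from scipy.optimize import least_squares,brentq
s=manip.sense();c=manip.calibration("wrist");im=manip.snapshot("wrist");np.save("w6.npy",im)
g=cv2.GaussianBlur(cv2.cvtColor(im,7),(0,0),1).astype(np.float32)
M=R.from_quat(s["tool_rot"]).as_matrix();tcp=s["tcp_pos"];print(tcp)
def top(u,v,h):
    o,d=ray(c,u,v);o=M.T@(o-tcp);d=M.T@d;return (o+d*(h-o[2])/d[2])[:2]
def run(h,r0,r1,A,sgn,r):
    px=[]
    for a in np.radians(A):
        rs=np.arange(r0,r1,.0002);uv=np.array([proj(c,tcp+M@[-q*np.sin(a),q*np.cos(a),h]) for q in rs],np.float32)
        p=cv2.remap(g,uv[None,:,0],uv[None,:,1],1)[0];d=np.gradient(p)*sgn;i=np.argmax(d)
        if d[i]>.8:px.append(uv[i])
    def fit(h,r=None):
        Q=np.array([top(*p,h) for p in px])
        if r is None:return least_squares(lambda x:np.linalg.norm(Q-x[:2],axis=1)-x[2],[0,0,.05],loss="soft_l1",f_scale=.0004).x
        return least_squares(lambda x:np.linalg.norm(Q-x[:2],axis=1)-r,[0,0],loss="soft_l1",f_scale=.0004).x
    print(len(px),"free at h",h,fit(h)*1e3)
    try:
        hh=brentq(lambda q:fit(q)[2]-r,h-.03,h+.03);print(" depth for r:",hh*1e3,fit(hh)*1e3)
    except Exception as e:print(e)
    return fit
f=run(.0085,.041,.054,np.r_[-55:20:3,160:236:3],-1,.047)
for h in(.007,.0095):print(h,f(h,.047)*1e3,f(h,.0465)*1e3)
f=run(tcp[2]-.08,.058,.072,np.r_[-80:0:3,180:260:3],1,.065)
print(f(tcp[2]-.08,.065)*1e3)
cv2.imwrite("pics/w6.png",im[:,:,::-1])
E
python3 ctr2.py
```

```text
[ 0.49776046 -0.07244694  0.21459789]
51 free at h 0.0085 [-1.52527897 -1.25699143 46.51533398]
 depth for r: 10.076042941649268 [-2.36156669 -1.26373228 47.        ]
0.007 [-2.17971543 -1.30798174] [-1.39215876 -1.25265753]
0.0095 [-2.32187381 -1.25163831] [-1.53493361 -1.29588031]
54 free at h 0.13459789167926323 [ 1.68050374 -2.82616842 64.34378049]
 depth for r: 137.42591598679905 [ 0.89512927 -2.84892994 65.        ]
[ 0.74347102 -2.8202307 ]
```

View pics/w6.png

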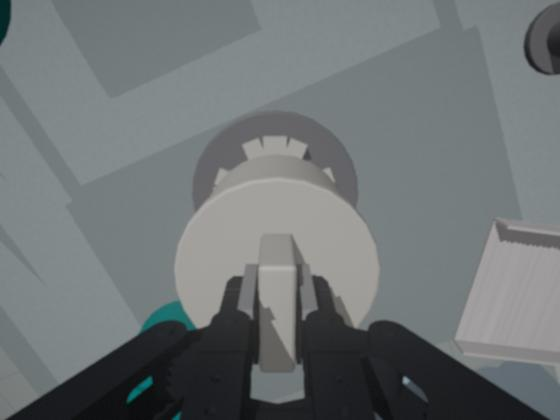

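Call:
{"op": "send_rows", "data": {
  "motion": [
    {"gripper": 0,"travel": [2,-0.5,5],"rotation": [0,0,0]},
    {"gripper": 0,"travel": [2,-0.5,8],"rotation": [0,0,0]},
    {"gripper": 0,"travel": [0,0,8],"rotation": [0,0,0]},
    {"gripper": 0,"travel": [0,0,3],"rotation": [0,0,0]},
    {"gripper": 0,"travel": [0,0,0],"rotation": [0,0,0]},
    {"gripper": 0,"travel": [0,0,0],"rotation": [0,0,0]}
  ]
}}

```text
t: 8.77
tcp_pos: [0.4979, -0.0682, 0.1897]
tool_rot: [0.833, 0.553, 0.001, 0.001]
force: [-0.1, 0.1, -1.5]
finger_gap: 0.157
```

```bash
for i in 1 2; do python3 st.py;done; python3 ctr2.py
python3 - <<'E'
from h import *
im2=manip.snapshot("side")
cv2.imwrite("pics/w7.png",cv2.resize(im2[150:270,240:340],(600,720)[0:2] if 0 else (500,600),interpolation=2)[:,:,::-1]);np.save("im7s.npy",im2)
E
python3 st.py;python3 side.py im7s.npy .2 "range(198,215)"
```

```text
8.7667 [ 0.4979 -0.0682  0.1897] [-0.1  0.1 -1.5] [-0.04 -0.03  0.04] 0.157
rot [ 0.09 -0.01 -0.16]
shift to lid ctr, foot 80 [-2.7 -0.9 19.7]
8.7667 [ 0.4979 -0.0682  0.1897] [-0.1  0.1 -1.5] [-0.04 -0.03  0.04] 0.157
rot [ 0.09 -0.01 -0.16]
shift to lid ctr, foot 80 [-2.7 -0.9 19.7]
[ 0.497853   -0.06815158  0.1897358 ]
51 free at h 0.0085 [-1.52822004 -1.21494628 46.52559273]
 depth for r: 10.042137688398965 [-2.34644859 -1.22156277 47.        ]
0.007 [-2.18501795 -1.26553115] [-1.39750371 -1.21484152]
0.0095 [-2.30831511 -1.2110545 ] [-1.54147903 -1.25786363]
54 free at h 0.10973580161163098 [-2.00377896 -0.8773997  64.25256838]
 depth for r: 112.67524874608213 [-2.9410457  -0.88146704 65.        ]
[-3.09064344 -0.81801289]
8.8667 [ 0.4983 -0.0684  0.1903] [ 0.4 -0.5 -2.9] [ 0.01 -0.03 -0.01] 0.159
rot [ 0.17 -0.01 -0.17]
shift to lid ctr, foot 80 [-2.7 -1.4 20.3]
tub body axis offset from ctr along n (mm) -0.4 [-0.6, 2.7, 2.6, -0.9, 1.3, 2.4, 2.3, 2.2, 2.1, 3.2, -0.4, -0.5, -1.7, -3.0, -5.4, -6.7, -7.9] n [0.886 0.463] edges [269.8 309.8]
```

View pics/w7.png

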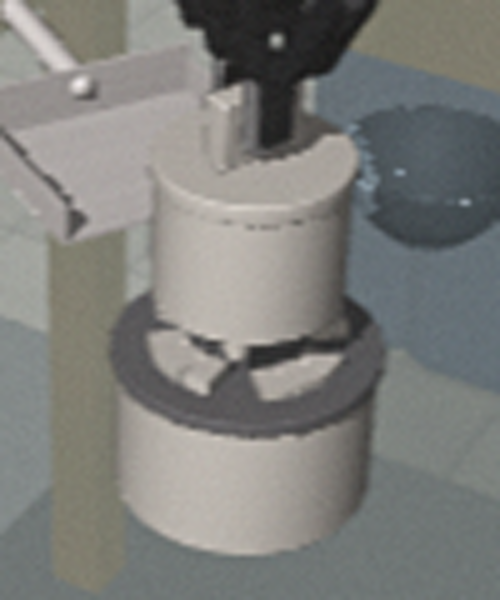

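Call:
{"op": "send_rows", "data": {
  "motion": [
    {"gripper": 0,"travel": [-0.4,0.2,3],"rotation": [0,0,0]},
    {"gripper": 0,"travel": [0,0,3],"rotation": [0,0,0]},
    {"gripper": 0,"travel": [0,0,1],"rotation": [0,0,0]},
    {"gripper": 0,"travel": [0,0,0],"rotation": [0,0,0]}
  ]
}}

```text
t: 9.2
tcp_pos: [0.4978, -0.0687, 0.1829]
tool_rot: [0.833, 0.553, 0.001, 0.001]
force: [-0.7, 0.2, -3.2]
finger_gap: 0.153
```

Call:
{"op": "send_rows", "data": {
  "motion": [
    {"gripper": 0,"travel": [0,0,1],"rotation": [0,0,0]},
    {"gripper": 0,"travel": [0,0,1],"rotation": [0,0,0]},
    {"gripper": 0,"travel": [0,0,0],"rotation": [0,0,0]}
  ]
}}

```text
t: 9.45
tcp_pos: [0.4981, -0.0687, 0.1811]
tool_rot: [0.833, 0.553, 0.001, 0.001]
force: [0.1, 0.2, -2.5]
finger_gap: 0.153
```

Call:
{"op": "send_rows", "data": {
  "motion": [
    {"gripper": 0,"travel": [0,0,1],"rotation": [0,0,0]},
    {"gripper": 0,"travel": [0,0,0],"rotation": [0,0,0]},
    {"gripper": 0,"travel": [0,0,0],"rotation": [0,0,0]}
  ]
}}

```text
t: 9.7
tcp_pos: [0.4981, -0.0687, 0.1802]
tool_rot: [0.833, 0.553, 0.001, 0.001]
force: [-0.3, 0.6, -2.7]
finger_gap: 0.154
```

Call:
{"op": "send_rows", "data": {
  "motion": [
    {"gripper": 0,"travel": [0,0,1],"rotation": [0,0,0]},
    {"gripper": 0,"travel": [0,0,0],"rotation": [0,0,0]},
    {"gripper": 0,"travel": [0,0,0],"rotation": [0,0,0]}
  ]
}}

```text
t: 9.95
tcp_pos: [0.4981, -0.0688, 0.1792]
tool_rot: [0.833, 0.553, 0.001, 0.001]
force: [0.3, -0.2, -2.5]
finger_gap: 0.156
```

Call:
{"op": "send_rows", "data": {
  "motion": [
    {"gripper": 0,"travel": [0,0,1],"rotation": [0,0,0]},
    {"gripper": 0,"travel": [0,0,0],"rotation": [0,0,0]},
    {"gripper": 0,"travel": [0,0,0],"rotation": [0,0,0]}
  ]
}}

```text
t: 10.2
tcp_pos: [0.4981, -0.0687, 0.1782]
tool_rot: [0.833, 0.553, 0.001, 0.001]
force: [-0.7, 0.2, -2.0]
finger_gap: 0.157
```

Call:
{"op": "send_rows", "data": {
  "motion": [
    {"gripper": 0,"travel": [0,0,0.8],"rotation": [0,0,0]},
    {"gripper": 0,"travel": [0,0,0],"rotation": [0,0,0]},
    {"gripper": 0,"travel": [0,0,0],"rotation": [0,0,0]}
  ]
}}

```text
t: 10.45
tcp_pos: [0.4981, -0.0687, 0.1774]
tool_rot: [0.833, 0.553, 0.001, 0.001]
force: [0.8, 0.1, -2.7]
finger_gap: 0.157
```

Still no contact; continue in small steps until the force changes.

Call:
{"op": "send_rows", "data": {
  "motion": [
    {"gripper": 0,"travel": [0,0,0.8],"rotation": [0,0,0]},
    {"gripper": 0,"travel": [0,0,0],"rotation": [0,0,0]},
    {"gripper": 0,"travel": [0,0,0],"rotation": [0,0,0]}
  ]
}}

```text
t: 10.7
tcp_pos: [0.4981, -0.0687, 0.1766]
tool_rot: [0.833, 0.553, 0.001, 0.001]
force: [0.2, 0.3, -3.2]
finger_gap: 0.154
```

Call:
{"op": "send_rows", "data": {
  "motion": [
    {"gripper": 0,"travel": [0,0,0.6],"rotation": [0,0,0]},
    {"gripper": 0,"travel": [0,0,0],"rotation": [0,0,0]},
    {"gripper": 0,"travel": [0,0,0],"rotation": [0,0,0]}
  ]
}}

```text
t: 10.95
tcp_pos: [0.4981, -0.0687, 0.176]
tool_rot: [0.833, 0.553, 0.001, 0.001]
force: [-0.2, 0.2, -2.9]
finger_gap: 0.152
```

Call:
{"op": "send_rows", "data": {
  "motion": [
    {"gripper": 0,"travel": [0,0,0.6],"rotation": [0,0,0]},
    {"gripper": 0,"travel": [0,0,0],"rotation": [0,0,0]},
    {"gripper": 0,"travel": [0,0,0],"rotation": [0,0,0]}
  ]
}}

```text
t: 11.2
tcp_pos: [0.4981, -0.0687, 0.1754]
tool_rot: [0.833, 0.553, 0.001, 0.001]
force: [0.9, -0.4, -2.6]
finger_gap: 0.15
```

Call:
{"op": "send_rows", "data": {
  "motion": [
    {"gripper": 0,"travel": [0,0,0.6],"rotation": [0,0,0]},
    {"gripper": 0,"travel": [0,0,0],"rotation": [0,0,0]},
    {"gripper": 0,"travel": [0,0,0],"rotation": [0,0,0]}
  ]
}}

```text
t: 11.45
tcp_pos: [0.4981, -0.0688, 0.1748]
tool_rot: [0.833, 0.553, 0.001, 0.001]
force: [-0.3, -0.3, -2.9]
finger_gap: 0.153
```

Call:
{"op": "send_rows", "data": {
  "motion": [
    {"gripper": 0,"travel": [0,0,0.6],"rotation": [0,0,0]},
    {"gripper": 0,"travel": [0,0,0],"rotation": [0,0,0]},
    {"gripper": 0,"travel": [0,0,0],"rotation": [0,0,0]}
  ]
}}

```text
t: 11.7
tcp_pos: [0.4981, -0.0687, 0.1742]
tool_rot: [0.833, 0.553, 0.001, 0.001]
force: [0.6, -1.0, -2.6]
finger_gap: 0.15
```

Call:
{"op": "send_rows", "data": {
  "motion": [
    {"gripper": 0,"travel": [0,0,0.6],"rotation": [0,0,0]},
    {"gripper": 0,"travel": [0,0,0],"rotation": [0,0,0]},
    {"gripper": 0,"travel": [0,0,0],"rotation": [0,0,0]}
  ]
}}

```text
t: 11.95
tcp_pos: [0.4981, -0.0687, 0.1736]
tool_rot: [0.833, 0.553, 0.001, 0.001]
force: [-0.3, 0.4, -3.1]
finger_gap: 0.155
```

Call:
{"op": "send_rows", "data": {
  "motion": [
    {"gripper": 0,"travel": [0,0,0.6],"rotation": [0,0,0]},
    {"gripper": 0,"travel": [0,0,0],"rotation": [0,0,0]},
    {"gripper": 0,"travel": [0,0,0],"rotation": [0,0,0]}
  ]
}}

```text
t: 12.2
tcp_pos: [0.4982, -0.0688, 0.1732]
tool_rot: [0.833, 0.553, 0.001, 0.001]
force: [0.4, 0.5, 0.2]
finger_gap: 0.155
```

```bash
python3 st.py
python3 - <<'E'
from h import *
im2=manip.snapshot("side")
cv2.imwrite("pics/w8.png",cv2.resize(im2[170:260,250:330],(640,720)[0:2] if 0 else (528,594),interpolation=2)[:,:,::-1])
E
```

```text
12.2 [ 0.4982 -0.0688  0.1732] [0.4 0.5 0.2] [0.02 0.06 0.01] 0.155
rot [ 0.17 -0.02 -0.16]
shift to lid ctr, foot 80 [-2.3 -1.5  3.2]
```

View pics/w8.png

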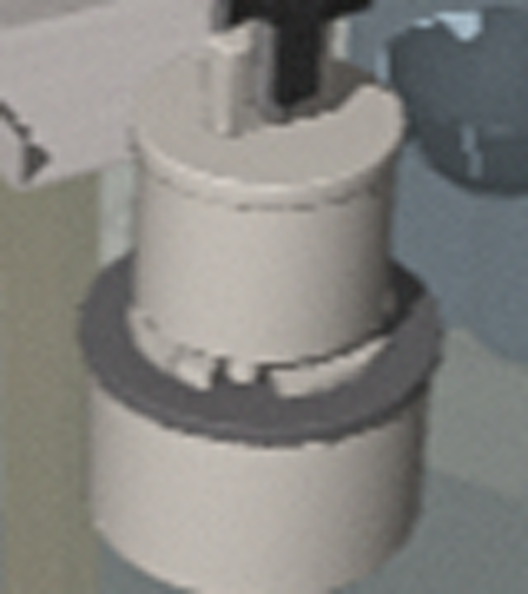

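Call:
{"op": "send_rows", "data": {
  "motion": [
    {"gripper": 0,"travel": [0,0,0.4],"rotation": [0,0,0]},
    {"gripper": 0,"travel": [0,0,0],"rotation": [0,0,0]},
    {"gripper": 0,"travel": [0,0,0],"rotation": [0,0,0]}
  ]
}}

```text
t: 12.5
tcp_pos: [0.4983, -0.0688, 0.173]
tool_rot: [0.833, 0.553, 0.001, 0.001]
force: [0.5, -0.4, 3.2]
finger_gap: 0.154
```

Call:
{"op": "send_rows", "data": {
  "motion": [
    {"gripper": 0,"travel": [0,0,0],"rotation": [0,0,1.5]},
    {"gripper": 0,"travel": [0,0,0],"rotation": [0,0,0]},
    {"gripper": 0,"travel": [0,0,0],"rotation": [0,0,0]}
  ]
}}

```text
t: 12.75
tcp_pos: [0.4987, -0.069, 0.173]
tool_rot: [0.84, 0.542, 0.001, 0.002]
force: [-0.8, 0.0, 3.7]
finger_gap: 0.152
```

```bash
python3 st.py
```

```text
12.75 [ 0.4987 -0.069   0.173 ] [-0.8  0.   3.7] [-0.07  0.13 -0.11] 0.152
rot [ 0.24 -0.01 -1.65]
shift to lid ctr, foot 80 [-2.3 -1.9  3. ]
```

Call:
{"op": "send_rows", "data": {
  "motion": [
    {"gripper": 0,"travel": [0,0,0],"rotation": [0,0,-1.5]},
    {"gripper": 0,"travel": [0,0,0],"rotation": [0,0,-1.5]},
    {"gripper": 0,"travel": [0,0,0],"rotation": [0,0,0]},
    {"gripper": 0,"travel": [0,0,0],"rotation": [0,0,0]}
  ]
}}

```text
t: 13.08
tcp_pos: [0.4983, -0.069, 0.173]
tool_rot: [0.826, 0.564, 0.001, 0.001]
force: [-0.5, -0.0, 4.9]
finger_gap: 0.154
```

```bash
python3 st.py
```

```text
13.0833 [ 0.4983 -0.069   0.173 ] [-0.5 -0.   4.9] [-0.05  0.26  0.1 ] 0.154
rot [0.19 0.01 1.35]
shift to lid ctr, foot 80 [-2.1 -1.7  3. ]
```

Call:
{"op": "send_rows", "data": {
  "motion": [
    {"gripper": 0,"travel": [0,0,0],"rotation": [0,0,1.4]},
    {"gripper": 18,"travel": [0,0,0],"rotation": [0,0,0]},
    {"gripper": 25,"travel": [0,0,0],"rotation": [0,0,0]},
    {"gripper": 40,"travel": [0,0,0],"rotation": [0,0,0]},
    {"gripper": 40,"travel": [0,0,0],"rotation": [0,0,0]},
    {"gripper": 40,"travel": [0,0,0],"rotation": [0,0,0]},
    {"gripper": 40,"travel": [0,0,-2],"rotation": [0,0,0]},
    {"gripper": 40,"travel": [0,0,-15],"rotation": [0,0,0]},
    {"gripper": 40,"travel": [0,0,-25],"rotation": [0,0,0]},
    {"gripper": 40,"travel": [0,0,-30],"rotation": [0,0,0]},
    {"gripper": 40,"travel": [0,0,-40],"rotation": [0,0,0]},
    {"gripper": 40,"travel": [0,0,0],"rotation": [0,0,0]}
  ]
}}

```text
t: 14.08
tcp_pos: [0.5021, -0.0701, 0.2917]
tool_rot: [0.833, 0.554, 0.005, 0.007]
force: [1.2, -0.2, 0.6]
finger_gap: 0.468
```

```bash
sed -i 's/^s=manip.sense();c=man/z0=0\ns=manip.sense();c=man/' ctr2.py
cat > fin_chk.py <<'E'
from h import *
exec(open("ctr2.py").read().split("f=run(.0085")[0])
print("q",s["force"].round(1),s["finger_gap"])
for n,z,r in(("tub lid if seated",.166,.047),):
    f=run(tcp[2]-z,.040,.054,np.r_[-40:30:3,60:120:3,150:220:3],-1,r)
    x=f(tcp[2]-z,r);print("tub",(tcp+M@[*x,0])[:2])
f=run(tcp[2]-.08,.058,.072,np.r_[-80:-10:3,190:260:3],1,.065);x=f(tcp[2]-.08,.065);print("lid",(tcp+M@[*x,0])[:2])
im2=manip.snapshot("side")
cv2.imwrite("pics/w9.png",np.hstack([cv2.resize(im,(400,300)),cv2.resize(im2[165:255,250:330],(267,300),interpolation=2)])[:,:,::-1])
E
python3 fin_chk.py
```

```text
[ 0.50211191 -0.07006443  0.29174351]
q [ 1.2 -0.2  0.6] 0.46817041226720185
60 free at h 0.12574350624100958 [-1.10835414 -6.80964953 46.56670999]
 depth for r: 128.24152048715465 [-1.85078791 -6.86745263 47.        ]
tub [ 0.4954466  -0.06825698]
34 free at h 0.21174350624100957 [-5.76015614 -7.49426448 67.11599553]
 depth for r: 200.57725110411045 [-3.09846859 -7.27668982 65.        ]
lid [ 0.49347299 -0.06998322]
```

Run:
```python
from h import *
a=manip.snapshot("side");b=manip.snapshot("side")
r=(slice(195,235),slice(262,318));print("motion",np.abs(a[r].astype(int)-b[r]).mean())
old=cv2.cvtColor(cv2.resize(cv2.imread("pics/w8.png"),(80,90),interpolation=3),6).astype(np.float32)
new=cv2.cvtColor(a[170:260,250:330],7).astype(np.float32)
print("shift of tub+pads, px",cv2.phaseCorrelate(old[28:58,10:66].copy(),new[28:58,10:66].copy()))
print(manip.sense()["t"],manip.sense()["force"]);manip.sign_off()
```

```text
motion 1.8276785714285715
shift of tub+pads, px ((0.0032817468014734175, -0.1113065663095405), 1.0281744901339214)
14.2833 [-0.36913492  0.2624993  -0.60424125]
the job is handed in; nothing more can be done
```

I lifted the treat tub out of the tray by its fin and stood it upright on the white seed tub's grey lid. I turned it to the gap direction I had measured (about 22°, plus quarter turns) and lowered it in small steps. I then twisted it about 1.5° each way under less than 10 N, let go, backed off straight up and handed in at 14.3 s. `sign_off()` gives no verdict, so the points below are from my own checks.

**Seating:**
- The tub went below pad height without any contact and touched only near the lid's floor. Its height did not change during the twist.
- The last side crop before release showed one foot down in a gap.
- After release, the wrist camera put its lid at about 166 mm, the height expected when seated.

**Level and at rest:** The side view shifted only about 0.1 px from before release, and two frames in a row differed only by noise. I did not measure its tilt directly.

**Centring:** The final wrist view put the tub roughly 2 mm from the lid's centre. The cameras disagreed by 1–2 mm. In that view the seed lid's edge fitted poorly, with a radius of 67 mm instead of 65 mm.

**Not checked:**
- I hit the limit on viewed pictures, so the final picture after release was measured but not looked at.
- I did not re-measure the bowl, dustpan, feeding tube or ring perch afterwards. The tool stayed clear of them, and no unexpected contact force showed up.

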